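Pack the wiring kit away after the model railway club evening

ROBOT

A 6-joint arm with a two-finger parallel gripper is mounted at the origin on the work surface. World frame = base frame: x ahead of the robot, y to its left, z up, the work surface at z = 0. Lengths are in mm, angles in rad, forces in N, time in s.
With the tool pointing down it reaches from about 275 to 750 mm from the base axis. Payload 10.2 kg.
Tool frame: the origin (TCP) lies between the finger pads; the fingertips stand 22 mm ahead of it and the grasp point (between the pads) lies 3 mm ahead of it (ctrl.nose_length is the distance from the TCP to the fingertips, in mm); z points along the fingers, y is the line along which they close (so a half turn about z gives the same grasp; the last joint's range is limited). The gripper opens to 85 mm and grips with 20 to 120 N. Pads are 22 mm wide; open, the fingers measure 114 mm over their backs; the gripper's body (76 mm by 85 mm) begins 54 mm behind the grasp point. The pads swing forward as they close: fully open they stand 13 mm farther back than shut.
Start: joints at [0.945, 0.313, 1.498, -0, 1.331, -0.223], TCP at [205.811, 482.984, 253.294] pointing down, gripper open.
Joint ranges: [-2.94, 2.94], [-0.97, 2.17], [0.19, 2.56], [-1.23, 4.37], [0.02, 3.11], [-2.88, 2.88]. Speed limits (rad/s): [2.39, 2.39, 3.01, 3.14, 3.14, 3.14].

INTERFACE

Orientations are given as a unit quaternion [w, x, y, z].
In Python, from rig import sense, imaging, ctrl gives the robot as it stands. The module is installed in compiled form; this text tells all that it offers.
- The arm moves only by the tool apply_moves, never from a script. Its argument "commands" is a list of rows, each a list of 5 numbers: the gripper command: -1 is fully open, 1 is shut, values between are in proportion, then the shift along the tool's x, y, z in mm, then the turn about the tool's z in degrees. A call has 1 to 20 rows; each row shifts and turns the commanded pose from where the row before left it, along the tool's axes as they then stand; what a row does not reach is not made up. A row lasts 1/8 s, in which the tool goes at most 62.5 mm and 10.7 degrees, less where a joint would pass 70% of its speed; a pose out of reach is approached as far as the arm can. A call is refused whole if a number of a shift passes 62.5 or a number of a turn 10.7, either way. A call with a gripper value outside its range is refused whole. The fingers move at their own pace and stop on an object; "newtons" is the grip in N (left out, the last holds). Time passes only in rows, so rows that do not move let the fingers close. It gives the time, the measured TCP pose, the force, the opening and the grip force at its end, in the units of the state.
- sense(): the state, without advancing time (a new reading comes with each control period).
- imaging.capture(name): name is "scene" or "side" or "wrist"; returns the picture (480x640x3 uint8, blue, green, red); there is no depth.
- imaging.calibration(name): a dict with "camera_matrix" (3x3 intrinsics, pixels), "k1" (the pictures are not rectified: a ray, as slopes to the right and down, at radius r is drawn at 1 + k1 r^2 times it, then the intrinsics apply), "world_to_cam" (4x4, takes a point from world to camera coordinates). Camera axes: x right, y up, looking along -z (the intrinsics and any distortion apply to the point x, -y, -z); pixel columns grow to the right and rows downward; lengths in mm; the calibration is good to about 2 mm. A picture is of the moment at which its call begins: read the wrist's pose just before it. calibration takes no time and is no camera call; for the wrist camera it gives the pose at the moment of the call.
- ctrl.finish_job(): hands the job in; it is judged then, once.
The state is a dict: "time_s": time; "joints": joint angles; "dq": joint speeds; "tau": joint torques, N m; "eef_pos": TCP position; "ee_rot": TCP orientation; "force": force on the tool from outside, world axes, zero at the start; "wrist_torque": the same for the moment, N m; "grip_width": opening from 0.0 (shut) to 1.0 (fully open); "grip_force": force on a finger pad.
Only numpy, scipy, OpenCV 4.12 (cv2) and the standard library are available. Lean on these libraries where they do the work, as an engineer would, in place of code of your own. Each camera call takes 0.05 s, during which the arm holds its last target. There are 200 camera calls.

TASK

Pack up the wiring kit: slide every wire bobbin up off the posts of the stand, lift every small pot out of its pocket by the cap, and stand them all upright on the floor of the open green case, setting the glass pots down gently rather than dropping them. When everything is inside, put the green lid squarely on the case so that it sits fully home. Leave the model tree and the red wagon where they stand.

Things in the scene. Friction and masses are not known exactly. Their poses are not given: they have to be found in the camera images.
- bobbin1: wire bobbin wound with copper wire, about 42 mm across and 46 mm tall, black end flanges, straight 18 mm hole right through along its z axis; 0.06 to 0.13 kg; origin at the centre of its underside, z up along the bore. At the start it stands over one of the stand's posts, resting on the base board. May be absent (None).
- bobbin2: wire bobbin wound with red-sleeved wire, about 42 mm across and 46 mm tall, black end flanges, straight 18 mm hole right through along its z axis; 0.06 to 0.13 kg; origin at the centre of its underside, z up along the bore. At the start it stands over one of the stand's posts, resting on the base board. May be absent (None).
- bobbin3: wire bobbin wound with blue-sleeved wire, about 42 mm across and 46 mm tall, black end flanges, straight 18 mm hole right through along its z axis; 0.06 to 0.13 kg; origin at the centre of its underside, z up along the bore. At the start it stands over one of the stand's posts, resting on the base board. May be absent (None).
- bobbin4: wire bobbin wound with yellow-sleeved wire, about 42 mm across and 46 mm tall, black end flanges, straight 18 mm hole right through along its z axis; 0.06 to 0.13 kg; origin at the centre of its underside, z up along the bore. At the start it stands over one of the stand's posts, resting on the base board. May be absent (None).
- pot1: small flux pot, amber; glass body 34 mm in diameter and 33 mm tall, closed by a white cap 26 mm in diameter and 24 mm tall on top, 57 mm in all, about 0.06 kg; origin at the centre of its underside, z up. At the start it stands in a pocket of the holder with only the cap showing. Fragile: set down, not dropped. May be absent (None).
- pot2: small paint pot, green; glass body 34 mm in diameter and 33 mm tall, closed by a white cap 26 mm in diameter and 24 mm tall on top, 57 mm in all, about 0.06 kg; origin at the centre of its underside, z up. At the start it stands in a pocket of the holder with only the cap showing. Fragile: set down, not dropped. May be absent (None).
- case: open green carrying case, fixed to the table: outside 170 mm (along its x) by 190 mm (along its y), 69 mm tall; walls and floor 5 mm thick, so inside 160 x 180 mm and 64 mm deep, one undivided space; origin at the centre of its underside (inner floor 5 mm above it, rim 69 mm above it), z up. It has no partitions; room for six items in two rows of three (rows along its x). Front latch and hinge plates are only for looks.
- lid: loose green lid of the case, 0.20 to 0.33 kg: plate 174 mm (its x) by 194 mm (its y), 6 mm thick; origin at the centre of the plate's underside, z up. Below the plate a lip, 152 x 172 mm outside, 5 mm wide and 10 mm deep, fits inside the case walls with 4 mm play, either way round. Starts right way up on the table. Seated, its origin is 69 mm above the case origin.
- lid_handle (a point): centre of the lid's black bar handle: bar 84 mm long along the lid's x, 14 mm wide and 14 mm high, centred 37 mm above the lid's origin (24 mm free below the bar, bar top 44 mm above the origin), carried by a post near each end
- stand: bobbin stand, fixed to the table: plywood base 130 mm (its x) by 160 mm (its y) by 15 mm thick, with four upright steel posts of 12 mm diameter that rise 60 mm above the base, at x = +/-31 mm, y = +/-47 mm of its frame; origin at the centre of its underside, z up. A bobbin on a post has its origin 15 mm and its top 61 mm above the table; the posts end 75 mm above the table. Along the stand's y there is room for fingers beside a bobbin.
- holder: wooden pot holder, fixed to the table: block 56 mm (its x) by 130 mm (its y) by 42 mm tall with two round pockets of 37 mm diameter, 34 mm deep, at y = +/-37.5 mm of its frame; origin at the centre of its underside, z up. A pot in it has its origin 8 mm above the table and its cap from 41 to 65 mm above the table.
- tree: bystander: model fir tree, 64 mm across, 125 mm tall; origin at the centre of its underside. Not to be moved.
- wagon: bystander: red model goods wagon, 32 x 110 mm, 44 mm tall; origin at the centre of its underside. Not to be moved.

How it is judged (in metres and radians):
On the way:
1. every bobbin and pot stands upright on the floor of the case (x of bobbin1 in the frame of case between -0.08 and 0.08 m and y of bobbin1 in the frame of case between -0.09 and 0.09 m and z of each of bobbin1, bobbin2, bobbin3, bobbin4, pot1, pot2 in the frame of case below 0.01 m and angle between each of bobbin1, bobbin2, bobbin3, bobbin4, pot1, pot2's own z axis and vertical below 0.15 rad and x of bobbin2 in the frame of case between -0.08 and 0.08 m and y of bobbin2 in the frame of case between -0.09 and 0.09 m and x of bobbin3 in the frame of case between -0.08 and 0.08 m and y of bobbin3 in the frame of case between -0.09 and 0.09 m and x of bobbin4 in the frame of case between -0.08 and 0.08 m and y of bobbin4 in the frame of case between -0.09 and 0.09 m and x of pot1 in the frame of case between -0.08 and 0.08 m and y of pot1 in the frame of case between -0.09 and 0.09 m and x of pot2 in the frame of case between -0.08 and 0.08 m and y of pot2 in the frame of case between -0.09 and 0.09 m), for 0.2 s.
At the end, for the whole second after the job is handed in: Every bobbin and pot that was there stands upright (within 0.15 rad) on the floor of the case, inside its walls; the lid lies on the rim fully home, its centre within 8 mm of the case's, turned within 0.07 rad of square (either way round), level within 0.03 rad; all at rest and released (all of step 1 and horizontal distance between lid and case below 0.008 m and z of lid in the frame of case between 0.066 and 0.072 m and angle between lid's own z axis and vertical below 0.03 rad and angle between the x axis of lid and the x axis of case, either way round below 0.07 rad and linear speed of each of lid, bobbin1, bobbin2, bobbin3, bobbin4, pot1, pot2 below 0.02 m/s); the robot touches nothing.
It fails at once if the little model fir tree is disturbed (moved more than 30 mm) (distance of tree from where it was at the start of the episode above 0.03 m).
It fails at once if the red model goods wagon is disturbed (moved more than 30 mm) (distance of wagon from where it was at the start of the episode above 0.03 m).
It fails at once if a glass pot is dropped into the case (falling faster than 0.8 m/s) (linear speed of pot1 above 0.8 m/s and x of pot1 in the frame of case between -0.08 and 0.08 m and y of pot1 in the frame of case between -0.09 and 0.09 m and z of pot1 in the frame of case below 0.08 m).
It fails at once if a glass pot is dropped into the case (falling faster than 0.8 m/s) (linear speed of pot2 above 0.8 m/s and x of pot2 in the frame of case between -0.08 and 0.08 m and y of pot2 in the frame of case between -0.09 and 0.09 m and z of pot2 in the frame of case below 0.08 m).
Of bobbin1, bobbin2, bobbin3, bobbin4 only 3 to 4 are there at a start; the rules pass over those that are not, and their reading is None.
Of pot1, pot2 only 1 to 2 are there at a start; the rules pass over those that are not, and their reading is None.
At some moment in a run one of lid, bobbin1, bobbin2, bobbin3, bobbin4 may be knocked a few centimetres aside while the robot is not near it.
It also fails if it takes over 210 s, if anything falls off the work surface, if the arm or the gripper's body presses on something with over 40 N, if the wrist force passes 120 N, or if a joint passes its speed limit or range.

## Working session

There is one attempt and no reset: what is moved stays moved. The work goes in short steps, Python scripts to look and compute and a tool call to move; the robot and the scene stay as the last step left them, time stands still between calls to the robot, and variables do not carry over. Pictures are saved under pics/ and viewed, at most 14 in all, crops included, and the job is handed in when it is done.

Besides the shell and the picture viewer there is one more tool, called after "Emit:" by a JSON object that holds its "api" and its "payload", one argument or row to a line. apply_moves: Moves the arm, as the interface text tells. Its arguments: {"type":"object","properties":{"commands":{"type":"array","items":{"type":"array","items":{"type":"number"}}},"newtons":{"type":"number"}},"required":["commands"]}

```bash
mkdir -p pics
python3 - <<'E'
from rig import sense, imaging, ctrl
import cv2
print(sense())
for n in("scene","side"):
    cv2.imwrite(f"pics/{n}0.png",imaging.capture(n)); print(imaging.calibration(n))
E
```

```text
{'time_s': 0.0, 'joints': array([ 9.44580414e-01,  3.13470595e-01,  1.49843553e+00,  3.99155835e-06,
        1.33098976e+00, -2.23399094e-01]), 'dq': array([ 0.00162529, -0.00164252, -0.00059266,  0.00054902,  0.00051587,
       -0.00066869]), 'tau': array([ 1.36968396e-03, -4.12268436e+01, -2.59742242e+01, -1.06070393e-04,
        4.07300729e-03,  4.25013070e-05]), 'eef_pos': array([205.68052761, 482.78797507, 252.72509929]), 'ee_rot': array([-2.70327666e-04,  2.00049892e-01,  9.79785495e-01, -5.92902567e-04]), 'force': array([-0.83373706, -0.1954089 ,  0.11038597]), 'wrist_torque': array([0.01219087, 0.05737421, 0.00347485]), 'grip_force': 0.0, 'grip_width': 0.9964119952209459}
{'camera_matrix': array([[578.1719767 ,   0.        , 320.11463496],
       [  0.        , 578.1719767 , 242.01876322],
       [  0.        ,   0.        ,   1.        ]]), 'k1': 0.00028424205109850735, 'world_to_cam': array([[-8.57297252e-01,  5.14438074e-01, -1.98718328e-02,
         5.05346016e+02],
       [-3.82918112e-01, -6.11371533e-01,  6.92530553e-01,
         1.85547113e+02],
       [ 3.44115011e-01,  6.01313825e-01,  7.21114792e-01,
        -1.38407979e+03],
       [ 0.00000000e+00,  0.00000000e+00,  0.00000000e+00,
         1.00000000e+00]])}
{'camera_matrix': array([[590.32995154,   0.        , 315.539395  ],
       [  0.        , 590.32995154, 239.40812175],
       [  0.        ,   0.        ,   1.        ]]), 'k1': 0.046834133418620534, 'world_to_cam': array([[-8.71975957e-01, -4.89492953e-01,  7.38778509e-03,
         4.81989286e+02],
       [ 3.83016247e-01, -6.72745862e-01,  6.33017819e-01,
        -2.48101540e+02],
       [-3.04887660e-01,  5.54805960e-01,  7.74101971e-01,
        -1.07530713e+03],
       [ 0.00000000e+00,  0.00000000e+00,  0.00000000e+00,
         1.00000000e+00]])}
```

View pics/scene0.png

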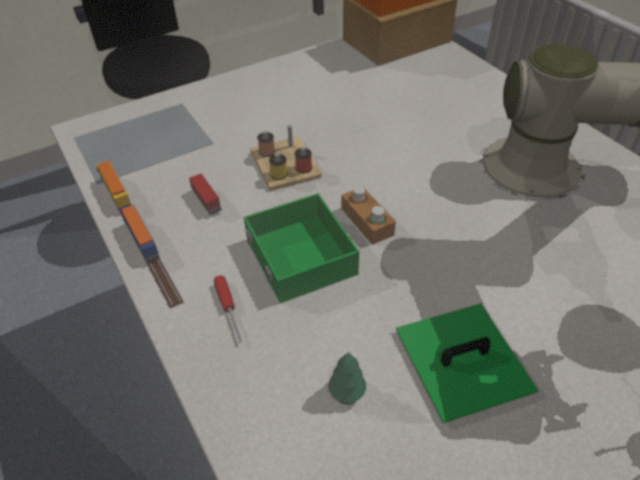

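View pics/side0.png

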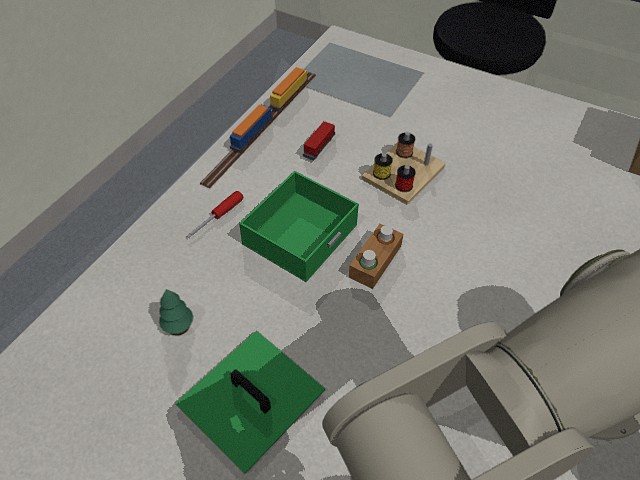

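The scene shows the case around (300,245), three bobbins (copper, yellow, red) near (285,155), two pots near (368,210), the lid near (466,360), the tree at (348,378) and the wagon at (205,193). I'll enlarge the parts that matter.

```bash
cat > h.py <<'E'
import numpy as np, cv2
from scipy.optimize import least_squares
from rig import sense, imaging
def proj(c,P):
    P=np.atleast_2d(P).astype(float); q=P@c["world_to_cam"][:3,:3].T+c["world_to_cam"][:3,3]
    s=np.c_[q[:,0],-q[:,1]]/-q[:,2:]; s=s*(1+c["k1"]*(s**2).sum(1,keepdims=True))
    K=c["camera_matrix"]; return s*[K[0,0],K[1,1]]+K[:2,2]
def back(c,uv,z):
    "world point at height z seen at pixel uv"
    r=least_squares(lambda p:(proj(c,[p[0],p[1],z])[0]-uv),[400,200]); return r.x
def frame(p,L):
    "p=x,y,yaw ; L local points"
    L=np.atleast_2d(L).astype(float);c,s=np.cos(p[2]),np.sin(p[2])
    return np.c_[p[0]+c*L[:,0]-s*L[:,1],p[1]+s*L[:,0]+c*L[:,1],L[:,2]]
def fit(obs,p0):
    "obs: list of (calib, local point(s), pixels) -> x,y,yaw,rms"
    f=lambda p:np.concatenate([(proj(c,frame(p,L))-np.array(U)).ravel() for c,L,U in obs])
    r=least_squares(f,p0,x_scale=[10,10,.1]); return r.x,np.sqrt((r.fun**2).mean())
E
python3 - <<'E'
import cv2
a=cv2.imread("pics/scene0.png");b=cv2.imread("pics/side0.png")
cv2.imwrite("pics/c1.png",cv2.resize(a[110:310,235:435],None,fx=3,fy=3,interpolation=cv2.INTER_CUBIC))
cv2.imwrite("pics/c2.png",cv2.resize(b[120:290,235:455],None,fx=3.5,fy=3.5,interpolation=cv2.INTER_CUBIC))
E
```

```text
(no output)
```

View pics/c1.png

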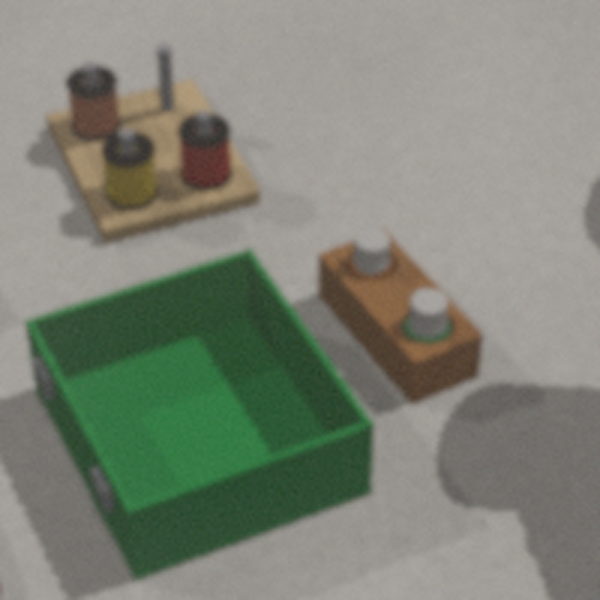

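View pics/c2.png

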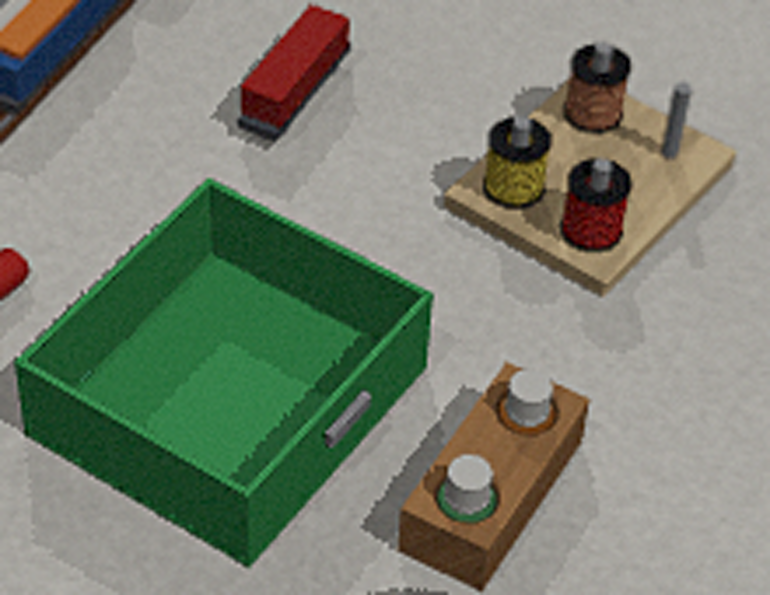

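Run:
```python
from h import *
S=imaging.calibration("scene");D=imaging.calibration("side")
a=lambda P:[(235+x/3,110+y/3) for x,y in P]; b=lambda P:[(235+x/3.5,120+y/3.5) for x,y in P]
def show(n,z,sa,sb):
    for c,t,P in((S,"scene",sa),(D,"side",sb)): print(n,t,[np.round(back(c,u,z)).astype(int).tolist() for u in P])
show("case",69,a([(30,323),(248,252),(370,427),(127,513)]),b([(209,181),(432,295),(248,493),(20,362)]))
show("stand",15,a([(48,118),(193,82),(260,195),(105,233)]),b([(735,153),(603,285),(445,195)]))
show("posttop",75,a([(92,68),(164,48),(206,116),(126,131)]),b([(603,45),(682,88),(602,163),(521,119)]))
show("holder",42,a([(319,258),(480,335)]),b([(508,362),(590,402),(483,550),(400,512)]))
show("caps",65,a([(373,242),(430,300)]),b([(531,385),(470,470)]))
show("lid",6,[(396,330),(482,305),(537,388),(445,417)],[(257,332),(325,388),(247,471),(176,403)])
show("handle ends top",44,[(444,355),(488,343)],[(235,374),(268,407)])
show("tree",0,[(348,398)],[(176,330)])
show("wagon",44,[(192,182),(216,205)],[(309,137),(331,126)])
```

```text
case scene [[688, -130], [526, -114], [546, 72], [711, 53]]
case side [[683, -137], [517, -120], [539, 65], [702, 47]]
stand scene [[549, -397], [425, -376], [453, -219], [576, -244]]
stand side [[417, -384], [445, -228], [569, -251]]
posttop scene [[521, -361], [460, -354], [476, -259], [537, -275]]
posttop side [[517, -374], [455, -360], [472, -269], [534, -281]]
holder scene [[470, -107], [419, 20]]
holder side [[462, -116], [406, -112], [414, 17], [467, 16]]
caps scene [[443, -79], [443, -8]]
caps side [[436, -88], [439, -14]]
lid scene [[561, 221], [390, 260], [430, 440], [594, 401]]
lid side [[559, 216], [392, 252], [433, 439], [604, 403]]
handle ends top scene [[541, 325], [462, 346]]
handle ends top side [[532, 322], [451, 344]]
tree scene [[707, 287]]
tree side [[698, 285]]
wagon scene [[729, -323], [715, -224]]
wagon side [[727, -278], [701, -340]]
```

```bash
cat >> h.py <<'E'
def tool():
    s=sense();w,x,y,z=s["ee_rot"]
    ty=np.array([2*(x*y-w*z),1-2*(x*x+z*z)]);tx=np.array([1-2*(y*y+z*z),2*(x*y+w*z)])
    return s,tx,ty
def go(x,y,z,yaw=None):
    "print turn (about tool z, deg) so that tool y points along yaw (mod 180), then shift in tool axes after the turn"
    s,tx,ty=tool();cur=np.degrees(np.arctan2(ty[1],ty[0]));d=0 if yaw is None else (yaw-cur+90)%180-90
    a=np.radians(cur+d);Y=np.array([np.cos(a),np.sin(a)]);X=np.array([-Y[1],Y[0]])
    X=np.array([-np.sin(a),np.cos(a)])
    e=np.array([x,y])-s["eef_pos"][:2]
    print("t%.1f pos"%s["time_s"],s["eef_pos"].round(1),"yaw %.1f"%cur,"| turn %.1f shift %.1f %.1f %.1f"%(-d,e@X,e@Y,s["eef_pos"][2]-z),"q6 %.2f"%s["joints"][5])
E
python3 - <<'E'
from h import *
c=imaging.calibration("wrist");print(c["camera_matrix"],c["k1"])
R=c["world_to_cam"][:3,:3];s,tx,ty=tool();C=-R.T@c["world_to_cam"][:3,3]
d=C-s["eef_pos"];print("cam in tool",d[:2]@tx,d[:2]@ty,-d[2],"look",-R[2],"imgright",R[0],tx,ty)
go(497,-315,260,80)
E
```

```text
[[393.23166525   0.         321.2530762 ]
 [  0.         393.23166525 238.42989196]
 [  0.           0.           1.        ]] 0.0037658009556026627
cam in tool 69.6253713786097 0.21278622784496193 -120.24541564184946 look [ 0.25328504 -0.10974243 -0.96114686] imgright [ 0.39206008  0.91993801 -0.00172011] [-0.91996359  0.39200373] [0.3920032  0.91996313]
t0.1 pos [205.7 482.8 252.8] yaw 66.9 | turn -13.1 shift -425.4 -735.1 -7.2 q6 -0.22
```

Emit:
{"api": "apply_moves", "payload": {
  "commands": [
    [-1,0,0,0,-6.5],
    [-1,0,0,-7,-6.5],
    [-1,-23.6,-40.8,0,0],
    [-1,-23.6,-40.8,0,0],
    [-1,-23.6,-40.8,0,0],
    [-1,-23.6,-40.8,0,0],
    [-1,-23.6,-40.8,0,0],
    [-1,-23.6,-40.8,0,0],
    [-1,-23.6,-40.8,0,0],
    [-1,-23.6,-40.8,0,0],
    [-1,-23.6,-40.8,0,0],
    [-1,-23.6,-40.8,0,0],
    [-1,-23.6,-40.8,0,0],
    [-1,-23.6,-40.8,0,0],
    [-1,-23.6,-40.8,0,0],
    [-1,-23.6,-40.8,0,0],
    [-1,-23.6,-40.8,0,0],
    [-1,-23.6,-40.8,0,0]
  ]
}}

```text
time_s: 2.35
eef_pos: [463.6, -227.3, 260.0]
ee_rot: [-0.0, 0.088, 0.996, 0.0]
force: [-0.4, 1.2, 0.3]
grip_width: 0.997
grip_force: 0.0
```

Run:
```python
from h import *
go(497,-315,200,80)
c=imaging.calibration("wrist");cv2.imwrite("pics/w1.png",imaging.capture("wrist"))
np.save("w1.npy",c,allow_pickle=True)
```

```text
t2.4 pos [ 463.6 -227.3  260. ] yaw 79.9 | turn -0.1 shift -48.1 -80.6 60.0 q6 -2.08
```

View pics/w1.png

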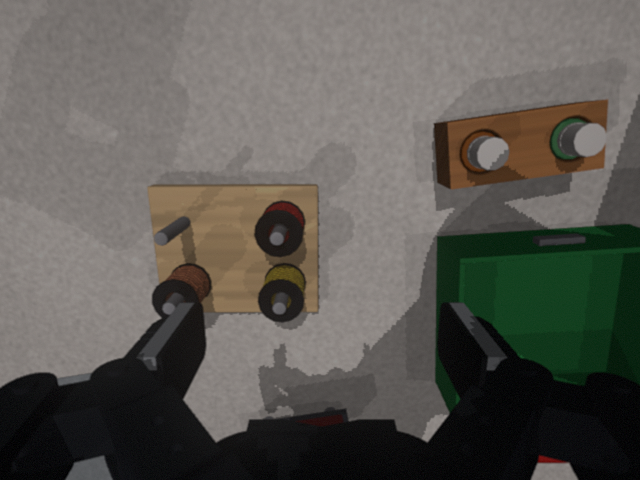

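The wrist view shows the post tops at about (160,238), (277,238), (172,303) and (278,303), the pot caps at (493,154) and (588,140), and the case corner at (436,237).

Run:
```python
from h import *
c=np.load("w1.npy",allow_pickle=True).item()
for n,z,P in(("post free,red,copper,yellow",75,[(160,238),(277,238),(172,303),(278,303)]),("flange r,y",61,[(280,229),(282,296)]),("base",15,[(149,185),(318,184),(318,313)]),("caps",65,[(493,154),(588,140)]),("holder",42,[(447,123),(607,100),(604,167),(452,188)]),("case",69,[(436,237)])):
    print(n,[back(c,u,z).round(1).tolist() for u in P])
S=imaging.calibration("scene");D=imaging.calibration("side")
L=[[31,47,75],[31,-47,75],[-31,-47,75],[-31,47,75]] # yellow,copper,free,red
a=[(235+x/3,110+y/3) for x,y in[(126,131),(92,68),(164,48),(206,116)]];b=[(235+x/3.5,120+y/3.5) for x,y in[(521,119),(603,45),(682,88),(602,163)]]
w=[(278,303),(172,303),(160,238),(277,238)]
for o in([(c,L,w)],[(S,L,a)],[(D,L,b)],[(c,L,w),(S,L,a),(D,L,b)]): print(fit(o,[497,-315,-.17]))
```

```text
post free,red,copper,yellow [[458.1, -358.6], [474.6, -265.7], [515.1, -365.0], [530.8, -276.7]]
flange r,y [[471.0, -263.9], [531.1, -274.6]]
base [[419.3, -382.2], [445.8, -227.4], [575.6, -250.8]]
caps [[439.8, -86.3], [442.1, -13.2]]
holder [[411.2, -112.8], [416.2, 16.3], [470.5, 15.1], [465.8, -113.3]]
case [[498.3, -137.8]]
(array([ 4.94926726e+02, -3.16611852e+02, -1.69449126e-01]), np.float64(2.262761217747164))
(array([ 4.98515578e+02, -3.12488621e+02, -1.77932617e-01]), np.float64(0.5290974177696305))
(array([ 4.94681471e+02, -3.20946931e+02, -1.82038818e-01]), np.float64(0.24679388381495057))
(array([ 4.95052687e+02, -3.16772010e+02, -1.71459814e-01]), np.float64(1.5867493334527396))
```

Run:
```python
from h import *
go(533.5,-275.5,47,80)
```

```text
t2.4 pos [ 464.5 -231.7  259.4] yaw 79.8 | turn -0.2 shift -75.6 -31.1 212.4 q6 -2.08
```

Emit:
{"api": "apply_moves", "payload": {
  "commands": [
    [-1,-25,-10.3,20,0],
    [-1,-25,-10.3,30,0],
    [-1,-25.6,-10.5,40,0],
    [-1,0,0,30,0],
    [-1,0,0,30,0],
    [-1,0,0,25,0],
    [-1,0,0,20,0],
    [-1,0,0,15,0],
    [-1,0,0,2,0],
    [-1,0,0,0,0]
  ]
}}

```text
time_s: 3.65
eef_pos: [532.6, -269.8, 48.8]
ee_rot: [0.0, 0.088, 0.996, -0.0]
force: [-0.6, -0.7, -0.2]
grip_width: 0.997
grip_force: 0.0
```

Run:
```python
from h import *
go(533.5,-275.5,47,80)
c=imaging.calibration("wrist");cv2.imwrite("pics/w2.png",imaging.capture("wrist"));np.save("w2.npy",c,allow_pickle=True)
```

```text
t3.6 pos [ 532.6 -269.8   48.8] yaw 79.9 | turn -0.1 shift -1.9 -5.4 1.8 q6 -2.06
```

View pics/w2.png

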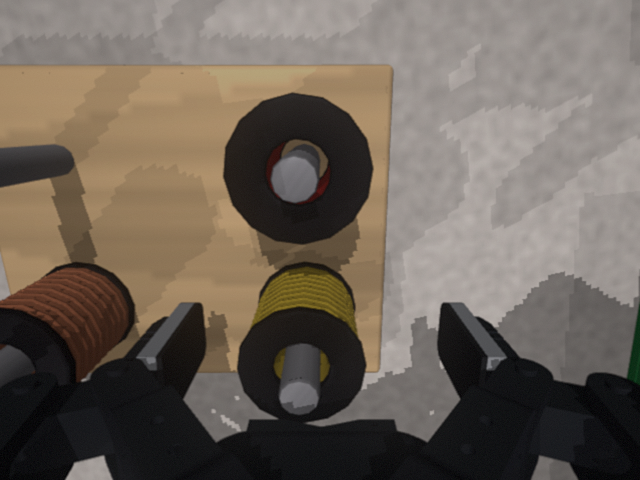

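The yellow bobbin's flange is at (302,367) with its post top at (300,397). The red post top is at (296,180). The fingers straddle the yellow bobbin with room on both sides.

Run:
```python
from h import *
c=np.load("w2.npy",allow_pickle=True).item()
for n,z,P in(("post y,r",75,[(300,397),(296,180)]),("flange y,r",61,[(302,367),(298,168)]),("base corner",15,[(392,66)])):
    print(n,[back(c,u,z).round(1).tolist() for u in P])
```

```text
post y,r [[535.2, -276.5], [475.2, -265.9]]
flange y,r [[535.0, -276.6], [473.8, -265.9]]
base corner [[448.2, -229.0]]
```

Emit:
{"api": "apply_moves", "payload": {
  "commands": [
    [-1,-3.5,-6.2,2,0],
    [-1,0,0,0,0],
    [1,0,0,0,0],
    [1,0,0,0,0],
    [1,0,0,0,0],
    [1,0,0,0,0],
    [1,0,0,0,0],
    [1,0,0,0,0]
  ],
  "newtons": 40
}}

```text
time_s: 4.7
eef_pos: [534.8, -276.4, 46.5]
ee_rot: [0.0, 0.088, 0.996, -0.0]
force: [0.7, -0.0, 5.8]
grip_width: 0.479
grip_force: 40.7
```

Emit:
{"api": "apply_moves", "payload": {
  "commands": [
    [1,0,0,-15,0],
    [1,0,0,-30,0],
    [1,0,0,-30,0],
    [1,0,0,-30,0],
    [1,0,0,-30,0],
    [1,0,0,-30,0],
    [1,0,0,-20,-3.7],
    [1,10,40,0,0],
    [1,10,40,0,0],
    [1,0,0,0,0],
    [1,0,0,0,0]
  ]
}}

```text
time_s: 6.08
eef_pos: [523.7, -195.1, 231.8]
ee_rot: [0.0, 0.056, 0.998, -0.0]
force: [0.4, -0.7, -0.0]
grip_width: 0.484
grip_force: 40.6
```

Run:
```python
from h import *
go(662,-83.5,50,83.7)
c=imaging.calibration("wrist");cv2.imwrite("pics/w3.png",imaging.capture("wrist"));np.save("w3.npy",c,allow_pickle=True)
```

```text
t6.1 pos [ 523.7 -195.1  231.8] yaw 83.6 | turn -0.1 shift -125.2 126.1 181.8 q6 -2.03
```

View pics/w3.png

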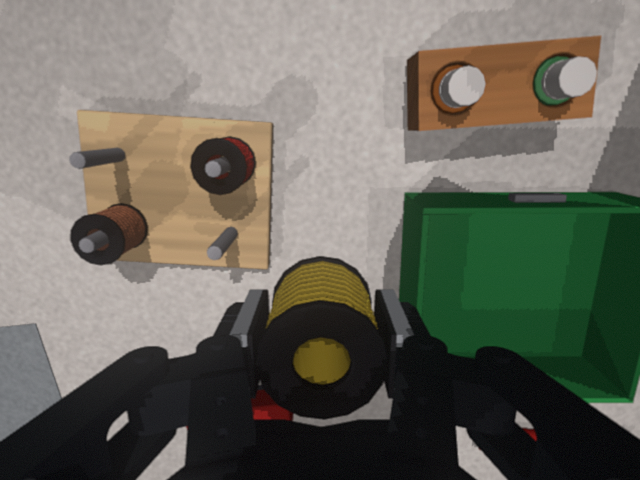

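Run:
```python
from h import *
c=np.load("w3.npy",allow_pickle=True).item()
for n,z,P in(("rim",69,[(421,209)]),("base",0,[(404,193)]),("caps",65,[(467,86),(577,76)]),("post c,r",75,[(93,244),(213,168)])):
    print(n,[back(c,u,z).round(1).tolist() for u in P])
p=[614,-33,np.radians(-6.3)]
print(frame(p,[[-85,-95,69],[53,-45,0]]))
S=imaging.calibration("scene");D=imaging.calibration("side")
L=[[85,-95,69],[-85,-95,69],[-85,95,69],[85,95,69]]
a=[(235+x/3,110+y/3) for x,y in[(30,323),(248,252),(370,427),(127,513)]];b=[(235+x/3.5,120+y/3.5) for x,y in[(209,181),(432,295),(248,493),(20,362)]]
for o in([(S,L,a)],[(D,L,b)],[(S,L,a),(D,L,b),(c,L[1:2],[(421,209)])]): print(fit(o,p))
```

```text
rim [[521.2, -121.6]]
base [[521.0, -120.2]]
caps [[440.0, -86.0], [442.0, -12.1]]
post c,r [[519.3, -363.8], [474.5, -265.8]]
[[ 519.08855923 -118.09887433   69.        ]
 [ 661.74188664  -83.54416148    0.        ]]
(array([ 6.17306132e+02, -3.03783297e+01, -1.14312231e-01]), np.float64(1.1697059581502836))
(array([ 6.10534407e+02, -3.67155503e+01, -1.08371762e-01]), np.float64(0.8682126869729214))
(array([ 6.14436858e+02, -3.52712210e+01, -1.01486764e-01]), np.float64(1.741064974441443))
```

Emit:
{"api": "apply_moves", "payload": {
  "commands": [
    [1,-21,21,0,0],
    [1,-21,21,0,0],
    [1,-21,21,0,0],
    [1,-21,21,0,0],
    [1,-21,21,0,0],
    [1,-21.5,20.7,30,0],
    [1,0,0,40,0],
    [1,0,0,40,0],
    [1,0,0,30,0],
    [1,0,0,20,0],
    [1,0,0,15,0],
    [1,0,0,10,0],
    [1,0,0,5,0],
    [1,0,0,0,0]
  ]
}}

```text
time_s: 7.88
eef_pos: [664.6, -84.2, 44.6]
ee_rot: [0.002, 0.056, 0.998, -0.001]
force: [-7.3, 2.2, 16.1]
grip_width: 0.481
grip_force: 46.8
```

Run:
```python
from h import *
go(663,-84,38,83.7)
print(sense()["force"])
```

```text
t7.9 pos [664.6 -84.2  44.6] yaw 83.6 | turn -0.1 shift 1.6 0.0 6.6 q6 -1.76
[-7.28855225  2.2003764  16.12148774]
```

Run:
```python
from h import *
cv2.imwrite("pics/w4.png",np.hstack([cv2.resize(imaging.capture("wrist"),(400,300)),cv2.resize(imaging.capture("side")[130:290,235:448],(400,300))]))
```

```text
(no output)
```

View pics/w4.png

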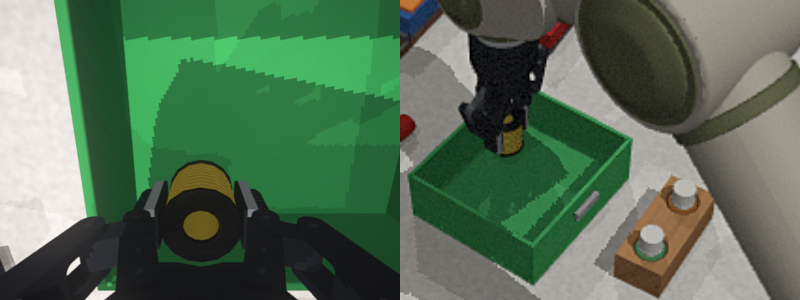

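The bobbin's flange sits about 5 mm lower in the grip than I assumed, so the 16 N reading fits the bobbin standing on the case floor. I'll release it.

Emit:
{"api": "apply_moves", "payload": {
  "commands": [
    [1,0,0,-2,0],
    [0.4,0,0,0,0],
    [-0.15,0,0,0,0],
    [-0.15,0,0,0,0],
    [-0.15,0,0,0,0]
  ]
}}

```text
time_s: 8.6
eef_pos: [664.5, -82.0, 44.7]
ee_rot: [0.001, 0.055, 0.998, 0.001]
force: [0.2, 10.7, 8.4]
grip_width: 0.573
grip_force: 6.1
```

Emit:
{"api": "apply_moves", "payload": {
  "commands": [
    [-0.15,0,0,-15,0],
    [-0.15,0,0,-30,0],
    [-0.15,0,0,-40,0],
    [-0.15,20,-10,-50,0],
    [-0.15,30,-20,-40,0],
    [-0.15,0,0,0,0]
  ]
}}

```text
time_s: 9.35
eef_pos: [610.2, -109.6, 222.8]
ee_rot: [0.003, 0.057, 0.998, -0.001]
force: [0.1, -0.8, -0.4]
grip_width: 0.573
grip_force: 0.0
```

Run:
```python
from h import *
go(519,-367,47,80)
c=imaging.calibration("wrist");cv2.imwrite("pics/w5.png",imaging.capture("wrist"));np.save("w5.npy",c,allow_pickle=True)
```

```text
t9.3 pos [ 610.2 -109.6  222.8] yaw 83.5 | turn 3.5 shift 45.1 -269.3 175.8 q6 -1.82
```

View pics/w5.png

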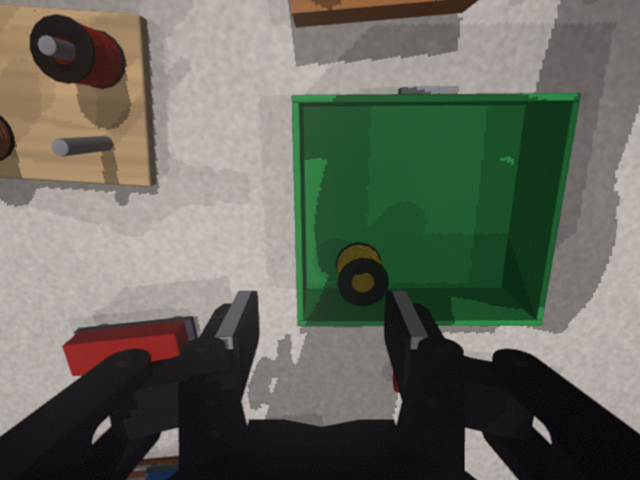

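The yellow bobbin stands upright in the case, flange at (362,282). The rim corners are at (293,95), (579,94), (543,325) and (297,325).

Run:
```python
from h import *
c=np.load("w5.npy",allow_pickle=True).item()
P=[(297,325),(293,95),(579,94),(543,325)]
print([back(c,u,69).round(1).tolist() for u in P])
L=[[85,-95,69],[-85,-95,69],[-85,95,69],[85,95,69]]
p,r=fit([(c,L,P)],[615,-35,-.11]);print(p,r)
print("yellow",back(c,(362,282),51),"redpost",back(c,(46,48),75),"empty",back(c,(61,148),75))
print(frame(p,[[0,-40,0],[-53,-40,0],[53,45,0],[0,45,0],[-53,45,0]]))
```

```text
[[687.6, -137.9], [520.8, -118.6], [541.5, 66.8], [708.7, 51.2]]
[ 6.15087281e+02 -3.47637685e+01 -1.08131059e-01] 1.775380081228778
yellow [665.11074971 -83.70584282] redpost [ 476.87722241 -266.83801113] empty [ 536.77541055 -275.79747292]
[[610.7704621  -74.53014973   0.        ]
 [558.08000695 -68.81036507   0.        ]
 [672.63415679   4.25362575   0.        ]
 [619.94370165   9.97341041   0.        ]
 [567.2532465   15.69319507   0.        ]]
```

Emit:
{"api": "apply_moves", "payload": {
  "commands": [
    [-1,9,-45,0,3.5],
    [-1,9,-45,10,0],
    [-1,9,-45,15,0],
    [-1,9,-45,20,0],
    [-1,9,-45,20,0],
    [-1,0,-44,20,0],
    [-1,0,0,20,0],
    [-1,0,0,0,0]
  ]
}}

```text
time_s: 10.4
eef_pos: [521.9, -365.6, 110.6]
ee_rot: [-0.002, 0.086, 0.996, 0.002]
force: [1.3, 0.3, 0.0]
grip_width: 0.998
grip_force: 0.0
```

Run:
```python
from h import *
go(519.5,-367.5,47,80.5)
c=imaging.calibration("wrist");im=imaging.capture("wrist");cv2.imwrite("pics/w6.png",im);np.save("w6.npy",c,allow_pickle=True)
```

```text
t10.4 pos [ 521.9 -365.6  110.6] yaw 80.1 | turn -0.4 shift 2.0 -2.2 63.6 q6 -2.19
```

View pics/w6.png

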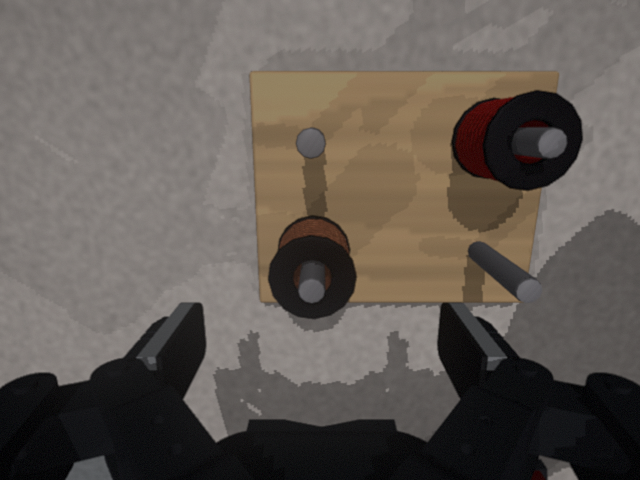

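The copper post top is at (312,290) with its flange at (312,274). Red is at (551,143), unmoved.

Run:
```python
from h import *
c=np.load("w6.npy",allow_pickle=True).item()
p=back(c,(312,290),75);print(p,back(c,(312,274),61),back(c,(551,143),75),back(c,(529,290),75))
go(*p,47,80.5)
```

```text
[ 519.21139619 -369.24496401] [ 517.24518964 -369.17590967] [ 474.85724021 -267.4043231 ] [ 535.28291227 -277.60905017]
t10.4 pos [ 522.5 -365.7  112.3] yaw 80.1 | turn -0.4 shift 2.7 -4.0 65.3 q6 -2.19
```

Emit:
{"api": "apply_moves", "payload": {
  "commands": [
    [-1,3,-4,20,0],
    [-1,0,0,20,0],
    [-1,0,0,15,0],
    [-1,0,0,9,0],
    [-1,0,0,0,0],
    [1,0,0,0,0],
    [1,0,0,0,0],
    [1,0,0,0,0],
    [1,0,0,0,0],
    [1,0,0,0,0],
    [1,0,0,0,0],
    [1,0,0,-15,0],
    [1,0,0,-30,0],
    [1,0,0,-30,0],
    [1,0,0,-30,0],
    [1,0,0,-20,0],
    [1,0,0,0,0]
  ]
}}

```text
time_s: 12.58
eef_pos: [519.3, -370.0, 176.2]
ee_rot: [0.001, 0.086, 0.996, -0.001]
force: [0.3, 0.8, -0.4]
grip_width: 0.49
grip_force: 40.7
```

Run:
```python
from h import *
go(611,-72.5,50,83.8)
```

```text
t12.6 pos [ 519.3 -370.   176.2] yaw 80.1 | turn -3.7 shift -59.1 305.7 126.2 q6 -2.20
```

Emit:
{"api": "apply_moves", "payload": {
  "commands": [
    [1,0,0,0,-3.7],
    [1,-9.8,51,0,0],
    [1,-9.8,51,0,0],
    [1,-9.8,51,0,0],
    [1,-9.8,51,0,0],
    [1,-9.8,51,0,0],
    [1,-10.1,50.7,0,0],
    [1,0,0,20,0],
    [1,0,0,30,0],
    [1,0,0,30,0],
    [1,0,0,20,0],
    [1,0,0,15,0],
    [1,0,0,0,0]
  ]
}}

```text
time_s: 14.2
eef_pos: [609.9, -72.0, 58.0]
ee_rot: [-0.001, 0.054, 0.999, 0.0]
force: [-0.3, 0.3, -1.5]
grip_width: 0.485
grip_force: 40.9
```

Run:
```python
from h import *
go(611,-72.5,44,83.8)
print(sense()["force"])
```

```text
t14.2 pos [609.9 -72.   58. ] yaw 83.8 | turn 0.0 shift -1.2 -0.4 14.0 q6 -1.77
[-0.25378203  0.31837024 -1.54068708]
```

Emit:
{"api": "apply_moves", "payload": {
  "commands": [
    [1,0,0,5,0],
    [1,0,0,5,0],
    [1,0,0,2,0],
    [1,0,0,1,0],
    [1,0,0,0,0]
  ]
}}

```text
time_s: 14.82
eef_pos: [610.6, -72.2, 46.4]
ee_rot: [0.0, 0.054, 0.999, -0.0]
force: [-0.3, -0.3, -1.8]
grip_width: 0.487
grip_force: 40.9
```

Emit:
{"api": "apply_moves", "payload": {
  "commands": [
    [1,0,0,2,0],
    [1,0,0,2,0],
    [1,0,0,0,0]
  ]
}}

```text
time_s: 15.2
eef_pos: [610.4, -72.1, 42.1]
ee_rot: [-0.0, 0.054, 0.999, 0.0]
force: [0.3, 0.7, -1.4]
grip_width: 0.494
grip_force: 40.9
```

Emit:
{"api": "apply_moves", "payload": {
  "commands": [
    [1,0,0,2,0],
    [1,0,0,2,0],
    [1,0,0,0,0]
  ]
}}

```text
time_s: 15.58
eef_pos: [611.1, -71.7, 40.0]
ee_rot: [0.001, 0.054, 0.999, -0.0]
force: [-3.7, 4.5, 12.9]
grip_width: 0.488
grip_force: 43.6
```

Emit:
{"api": "apply_moves", "payload": {
  "commands": [
    [1,0,0,-1,0],
    [0.4,0,0,0,0],
    [-0.15,0,0,0,0],
    [-0.15,0,0,0,0],
    [-0.15,0,0,0,0]
  ]
}}

```text
time_s: 16.2
eef_pos: [611.1, -68.8, 39.9]
ee_rot: [0.001, 0.053, 0.999, 0.002]
force: [2.4, 20.8, 9.1]
grip_width: 0.574
grip_force: 2.2
```

Emit:
{"api": "apply_moves", "payload": {
  "commands": [
    [-0.15,0,0,-15,0],
    [-0.15,0,0,-30,0],
    [-0.15,0,0,-40,0],
    [-0.15,0,0,-30,0],
    [-1,30,0,0,0],
    [-1,30,-40,0,0],
    [-1,20,-40,0,0],
    [-1,0,0,0,0]
  ]
}}

```text
time_s: 17.2
eef_pos: [521.3, -145.5, 154.7]
ee_rot: [0.0, 0.056, 0.998, -0.0]
force: [0.4, -0.5, 0.4]
grip_width: 0.997
grip_force: 0.0
```

Run:
```python
from h import *
go(475,-267,47,80.2)
c=imaging.calibration("wrist");im=imaging.capture("wrist");cv2.imwrite("pics/w7.png",im);np.save("w7.npy",c,allow_pickle=True)
```

```text
t17.2 pos [ 521.3 -145.5  154.7] yaw 83.6 | turn 3.4 shift 24.9 -127.6 107.7 q6 -1.95
```

View pics/w7.png

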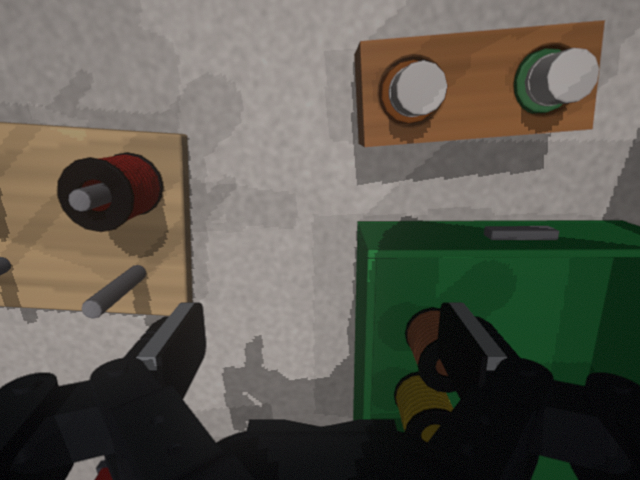

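Copper and yellow stand in the case. Red is still on its post, with the post top at (80,200).

Emit:
{"api": "apply_moves", "payload": {
  "commands": [
    [-1,8,-42,0,3.4],
    [-1,8,-42,0,0],
    [-1,9,-43,20,0],
    [-1,0,0,25,0],
    [-1,0,0,25,0],
    [-1,0,0,20,0],
    [-1,0,0,15,0],
    [-1,0,0,2,0],
    [-1,0,0,0,0]
  ]
}}

```text
time_s: 18.38
eef_pos: [479.4, -265.0, 47.8]
ee_rot: [0.0, 0.083, 0.997, -0.0]
force: [0.4, -0.0, 0.1]
grip_width: 0.997
grip_force: 0.0
```

Run:
```python
from h import *
go(475,-267,47,80.2)
```

```text
t18.4 pos [ 479.4 -265.    47.8] yaw 80.4 | turn 0.2 shift 4.0 -2.7 0.8 q6 -2.12
```

Emit:
{"api": "apply_moves", "payload": {
  "commands": [
    [-1,4,-2.7,0,0],
    [-1,0,0,0,0],
    [1,0,0,0,0],
    [1,0,0,0,0],
    [1,0,0,0,0],
    [1,0,0,0,0],
    [1,0,0,0,0],
    [1,0,0,-15,0],
    [1,0,0,-30,0],
    [1,0,0,-30,0],
    [1,0,0,-30,0],
    [1,0,0,-20,0],
    [1,0,0,0,0]
  ]
}}

```text
time_s: 20.0
eef_pos: [475.0, -267.2, 173.9]
ee_rot: [0.001, 0.083, 0.997, -0.001]
force: [0.3, 1.0, -1.1]
grip_width: 0.489
grip_force: 40.7
```

Run:
```python
from h import *
p=[615,-34.8,-.108]
t=frame(p,[[-54,-32,0],[53,42,0],[-30,42,0]]);print(t)
go(*t[0][:2],50,83.8)
```

```text
[[557.86533656 -60.79288813   0.        ]
 [672.21839148   1.24241496   0.        ]
 [589.70197716  10.18899911   0.        ]]
t20.0 pos [ 475.  -267.2  173.9] yaw 80.4 | turn -3.4 shift -60.1 214.1 123.9 q6 -2.13
```

Emit:
{"api": "apply_moves", "payload": {
  "commands": [
    [1,0,0,0,-3.4],
    [1,-12,42.8,0,0],
    [1,-12,42.8,0,0],
    [1,-12,42.8,0,0],
    [1,-12,42.8,0,0],
    [1,-12.1,42.9,0,0],
    [1,0,0,20,0],
    [1,0,0,30,0],
    [1,0,0,30,0],
    [1,0,0,25,0],
    [1,0,0,15,0],
    [1,0,0,5,0],
    [1,0,0,3,0],
    [1,0,0,2,0],
    [1,0,0,0,0]
  ]
}}

```text
time_s: 21.88
eef_pos: [557.6, -60.6, 42.6]
ee_rot: [0.0, 0.054, 0.999, -0.0]
force: [0.2, 0.1, -0.8]
grip_width: 0.486
grip_force: 40.9
```

Emit:
{"api": "apply_moves", "payload": {
  "commands": [
    [1,0,0,1.5,0],
    [1,0,0,1.5,0],
    [1,0,0,0,0]
  ]
}}

```text
time_s: 22.25
eef_pos: [557.4, -60.6, 39.2]
ee_rot: [-0.0, 0.054, 0.999, 0.0]
force: [-0.0, -0.4, -0.1]
grip_width: 0.49
grip_force: 40.9
```

Emit:
{"api": "apply_moves", "payload": {
  "commands": [
    [1,0,0,1.5,0],
    [1,0,0,0,0]
  ]
}}

```text
time_s: 22.5
eef_pos: [557.4, -60.6, 37.7]
ee_rot: [-0.0, 0.054, 0.999, -0.0]
force: [-0.4, -0.4, -0.9]
grip_width: 0.487
grip_force: 41.0
```

Emit:
{"api": "apply_moves", "payload": {
  "commands": [
    [1,0,0,1,0],
    [1,0,0,1,0],
    [1,0,0,0,0]
  ]
}}

```text
time_s: 22.88
eef_pos: [557.5, -60.6, 37.5]
ee_rot: [0.0, 0.054, 0.999, -0.0]
force: [-8.4, 2.5, 17.9]
grip_width: 0.487
grip_force: 42.4
```

Emit:
{"api": "apply_moves", "payload": {
  "commands": [
    [1,0,0,-1.5,0],
    [0.4,0,0,0,0],
    [-0.1,0,0,0,0],
    [-0.1,0,0,0,0],
    [-0.1,0,0,0,0]
  ]
}}

```text
time_s: 23.5
eef_pos: [557.4, -60.5, 37.1]
ee_rot: [-0.0, 0.054, 0.999, 0.0]
force: [-0.4, -0.1, -0.8]
grip_width: 0.549
grip_force: 0.0
```

Emit:
{"api": "apply_moves", "payload": {
  "commands": [
    [-0.1,0,0,-15,0],
    [-0.1,0,0,-30,0],
    [-0.1,0,0,-40,0],
    [-0.1,0,0,-30,0],
    [-0.1,30,30,-20,0],
    [0,30,30,0,0],
    [0,20,0,0,0],
    [0,0,0,0,0],
    [0,0,0,0,0]
  ]
}}

```text
time_s: 24.62
eef_pos: [485.1, 7.3, 172.9]
ee_rot: [0.001, 0.054, 0.999, -0.0]
force: [0.6, 0.1, 0.0]
grip_width: 0.505
grip_force: 0.0
```

Run:
```python
from h import *
go(440,-86,66,83.8);go(442,-12.5,66,83.8)
c=imaging.calibration("wrist");im=imaging.capture("wrist");cv2.imwrite("pics/w8.png",im);np.save("w8.npy",c,allow_pickle=True)
```

```text
t24.6 pos [485.1   7.3 172.9] yaw 83.8 | turn -0.0 shift 34.8 -97.6 106.9 q6 -1.69
t24.6 pos [485.1   7.3 172.9] yaw 83.8 | turn -0.0 shift 40.7 -24.4 106.9 q6 -1.69
```

View pics/w8.png

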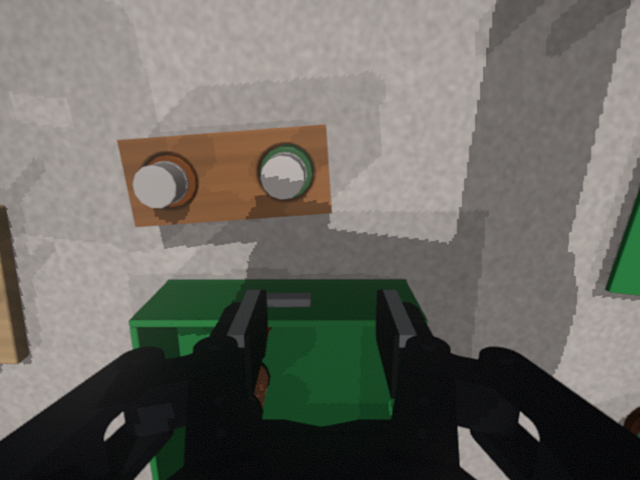

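The cap tops are at (155,186) for amber and (282,177) for green.

Run:
```python
from h import *
c=np.load("w8.npy",allow_pickle=True).item()
a=back(c,(157,187),65);g=back(c,(282,177),65);print(a,g)
go(*a,66);go(*g,66)
```

```text
[439.87990059 -84.04265896] [441.97298912 -11.00972961]
t24.7 pos [485.1   7.3 172.7] yaw 83.8 | turn 0.0 shift 35.1 -95.7 106.7 q6 -1.69
t24.7 pos [485.1   7.3 172.7] yaw 83.8 | turn 0.0 shift 40.9 -22.9 106.7 q6 -1.69
```

Emit:
{"api": "apply_moves", "payload": {
  "commands": [
    [-0.5,20.4,-11.9,20,0],
    [-0.5,20.4,-11.9,20,0],
    [-0.5,0,0,25,0],
    [-0.5,0,0,20,0],
    [-0.5,0,0,12,0],
    [-0.5,0,0,7,0],
    [-0.5,0,0,2,0],
    [-0.5,0,0,0,0]
  ],
  "newtons": 25
}}

```text
time_s: 25.68
eef_pos: [441.5, -11.6, 66.6]
ee_rot: [0.0, 0.054, 0.999, -0.0]
force: [-1.2, -0.1, -0.0]
grip_width: 0.749
grip_force: 0.0
```

Run:
```python
from h import *
go(442,-12,65,83.8)
c=imaging.calibration("wrist");im=imaging.capture("wrist");cv2.imwrite("pics/w9.png",im);np.save("w9.npy",c,allow_pickle=True)
```

```text
t25.7 pos [441.5 -11.6  66.6] yaw 83.8 | turn 0.0 shift -0.5 -0.3 1.6 q6 -1.76
```

View pics/w9.png

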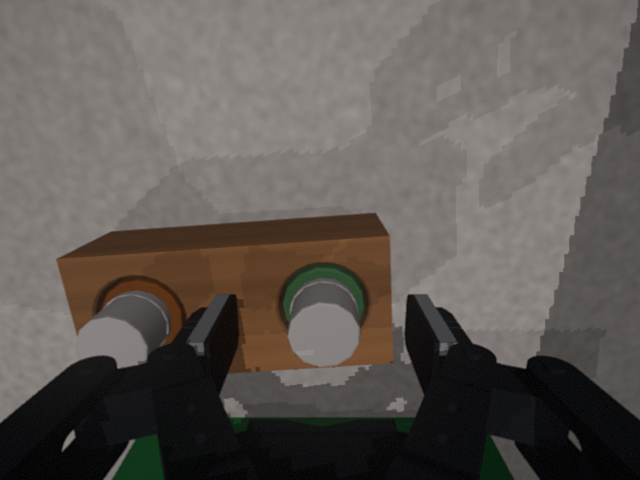

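The green cap top, at (324,335), is centred between the fingers.

Emit:
{"api": "apply_moves", "payload": {
  "commands": [
    [1,0,0,1,0],
    [1,0,0,0,0],
    [1,0,0,0,0],
    [1,0,0,0,0],
    [1,0,0,0,0],
    [1,0,0,0,0],
    [1,0,0,0,0],
    [1,0,0,-10,0],
    [1,0,0,-20,0],
    [1,0,0,-30,0],
    [1,0,0,-30,0],
    [1,0,0,-20,0],
    [1,0,0,0,0]
  ],
  "newtons": 35
}}

```text
time_s: 27.35
eef_pos: [441.6, -11.7, 176.4]
ee_rot: [0.001, 0.054, 0.999, -0.0]
force: [-0.1, -0.1, -1.4]
grip_width: 0.292
grip_force: 34.5
```

Run:
```python
from h import *
p=[615,-34.8,-.108]
t=frame(p,[[50,40,0],[-30,40,0]]);print(t)
go(*t[0][:2],70,83.8)
```

```text
[[ 6.69020290e+02 -4.22561860e-01  0.00000000e+00]
 [ 5.89486397e+02  8.20065177e+00  0.00000000e+00]]
t27.4 pos [441.6 -11.7 176.4] yaw 83.8 | turn 0.0 shift -224.9 35.7 106.4 q6 -1.76
```

Emit:
{"api": "apply_moves", "payload": {
  "commands": [
    [1,-25,4,0,0],
    [1,-40,6.3,0,0],
    [1,-40,6.3,0,0],
    [1,-40,6.3,0,0],
    [1,-40,6.4,0,0],
    [1,-40,6.4,0,0],
    [1,0,0,0,0],
    [1,0,0,15,0],
    [1,0,0,25,0],
    [1,0,0,25,0],
    [1,0,0,20,0],
    [1,0,0,12,0],
    [1,0,0,6,0],
    [1,0,0,3,0],
    [1,0,0,0,0]
  ]
}}

```text
time_s: 29.22
eef_pos: [668.9, -0.3, 69.6]
ee_rot: [0.0, 0.054, 0.999, -0.0]
force: [-1.0, -0.0, 0.8]
grip_width: 0.292
grip_force: 34.5
```

Emit:
{"api": "apply_moves", "payload": {
  "commands": [
    [1,0,0,2,0],
    [1,0,0,1.5,0],
    [1,0,0,1,0],
    [1,0,0,0,0]
  ]
}}

```text
time_s: 29.72
eef_pos: [668.7, -0.3, 64.7]
ee_rot: [-0.0, 0.054, 0.999, 0.0]
force: [-0.5, 0.1, -0.4]
grip_width: 0.288
grip_force: 34.5
```

Emit:
{"api": "apply_moves", "payload": {
  "commands": [
    [1,0,0,1,0],
    [1,0,0,1,0],
    [1,0,0,0,0]
  ]
}}

```text
time_s: 30.1
eef_pos: [668.8, -0.3, 62.7]
ee_rot: [-0.0, 0.054, 0.999, 0.0]
force: [0.6, 0.1, -1.1]
grip_width: 0.29
grip_force: 34.5
```

Emit:
{"api": "apply_moves", "payload": {
  "commands": [
    [1,0,0,1,0],
    [1,0,0,1,0],
    [1,0,0,0,0]
  ]
}}

```text
time_s: 30.48
eef_pos: [669.2, -0.3, 62.5]
ee_rot: [0.001, 0.054, 0.999, -0.0]
force: [-3.1, 0.5, 9.8]
grip_width: 0.288
grip_force: 35.7
```

Emit:
{"api": "apply_moves", "payload": {
  "commands": [
    [1,0,0,-1,0],
    [0.6,0,0,0,0],
    [0.1,0,0,0,0],
    [0.1,0,0,0,0],
    [0.1,0,0,0,0],
    [0.1,0,0,-10,0],
    [0.1,0,0,-25,0],
    [0.1,0,0,-40,0],
    [0.1,0,0,-25,0],
    [0.1,25,-10,0,0],
    [0.1,45,-15,0,0],
    [0.1,45,-15,0,0],
    [0.1,45,-15,0,0],
    [-0.3,45,-5,0,0],
    [-0.3,0,0,0,0]
  ]
}}

```text
time_s: 32.35
eef_pos: [456.6, -37.7, 162.5]
ee_rot: [-0.0, 0.054, 0.999, -0.0]
force: [1.1, 0.8, 0.1]
grip_width: 0.651
grip_force: 0.0
```

Run:
```python
from h import *
go(440.5,-86.3,66,83.8)
c=imaging.calibration("wrist");im=imaging.capture("wrist");cv2.imwrite("pics/w10.png",np.hstack([cv2.resize(im,(400,300)),cv2.resize(imaging.capture("side")[130:290,235:448],(400,300),interpolation=cv2.INTER_CUBIC)]));np.save("w10.npy",c,allow_pickle=True)
```

```text
t32.4 pos [456.6 -37.7 162.5] yaw 83.8 | turn -0.0 shift 10.7 -50.0 96.5 q6 -1.80
```

View pics/w10.png

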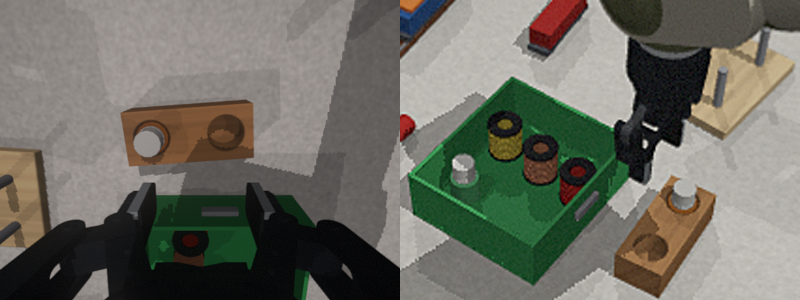

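Four items stand upright in the case. The amber cap is at about (235,229) in full-size wrist pixels.

Run:
```python
from h import *
c=np.load("w10.npy",allow_pickle=True).item()
p=back(c,(235,229),65);print(p);go(440.5,-85.8,66,83.8)
```

```text
[438.5627843  -85.59728184]
t32.5 pos [459.2 -38.1 162.8] yaw 83.8 | turn 0.0 shift 13.5 -49.4 96.8 q6 -1.80
```

Emit:
{"api": "apply_moves", "payload": {
  "commands": [
    [-0.5,7,-24.7,10,0],
    [-0.5,7,-24.7,20,0],
    [-0.5,0,0,25,0],
    [-0.5,0,0,20,0],
    [-0.5,0,0,12,0],
    [-0.5,0,0,8,0],
    [-0.5,0,0,2,0],
    [-0.5,0,0,0,0]
  ]
}}

```text
time_s: 33.45
eef_pos: [439.6, -85.6, 65.1]
ee_rot: [0.0, 0.054, 0.999, -0.0]
force: [0.7, 0.3, -0.4]
grip_width: 0.748
grip_force: 0.0
```

Run:
```python
from h import *
go(440,-85.8,65.5,83.8)
```

```text
t33.5 pos [439.6 -85.6  65.1] yaw 83.8 | turn 0.0 shift -0.5 -0.2 -0.4 q6 -1.92
```

Emit:
{"api": "apply_moves", "payload": {
  "commands": [
    [1,0,0,0,0],
    [1,0,0,0,0],
    [1,0,0,0,0],
    [1,0,0,0,0],
    [1,0,0,0,0],
    [1,0,0,0,0],
    [1,0,0,-10,0],
    [1,0,0,-20,0],
    [1,0,0,-30,0],
    [1,0,0,-30,0],
    [1,0,0,-20,0],
    [1,0,0,0,0],
    [1,-20,15.5,0,0],
    [1,-31,24,0,0],
    [1,-31,24,0,0],
    [1,-31,24,0,0],
    [1,-31,24,0,0],
    [1,0,0,0,0]
  ]
}}

```text
time_s: 35.7
eef_pos: [595.1, 11.2, 172.9]
ee_rot: [-0.001, 0.053, 0.999, 0.0]
force: [-0.2, 0.2, -1.1]
grip_width: 0.29
grip_force: 34.6
```

Run:
```python
from h import *
go(594.7,9.7,65,83.8)
```

```text
t35.7 pos [595.1  11.2 172.9] yaw 83.9 | turn 0.1 shift 0.2 -1.5 107.9 q6 -1.64
```

Emit:
{"api": "apply_moves", "payload": {
  "commands": [
    [1,0,-1,15,0],
    [1,0,0,25,0],
    [1,0,0,25,0],
    [1,0,0,20,0],
    [1,0,0,12,0],
    [1,0,0,7,0],
    [1,0,0,3,0],
    [1,0,0,1.5,0],
    [1,0,0,1,0],
    [1,0,0,0.5,0],
    [1,0,0,0,0]
  ]
}}

```text
time_s: 37.08
eef_pos: [594.4, 8.9, 64.9]
ee_rot: [0.0, 0.054, 0.999, -0.0]
force: [-0.6, -0.6, -0.7]
grip_width: 0.288
grip_force: 34.6
```

Emit:
{"api": "apply_moves", "payload": {
  "commands": [
    [1,0,0,1,0],
    [1,0,0,1,0],
    [1,0,0,0.8,0],
    [1,0,0,0,0]
  ]
}}

```text
time_s: 37.58
eef_pos: [594.4, 8.9, 62.2]
ee_rot: [0.0, 0.054, 0.999, -0.0]
force: [-1.7, 0.4, 3.1]
grip_width: 0.289
grip_force: 35.0
```

Emit:
{"api": "apply_moves", "payload": {
  "commands": [
    [0.6,0,0,0,0],
    [0.1,0,0,0,0],
    [0.1,0,0,0,0],
    [0.1,0,0,0,0],
    [0.1,0,0,-10,0],
    [0.1,0,0,-25,0],
    [0.1,0,0,-40,0],
    [0.1,0,0,-40,0],
    [0,20,40,-20,0],
    [-0.5,20,50,-10,0],
    [-0.5,20,50,0,0],
    [-0.5,20,50,0,0],
    [-0.5,20,50,0,0],
    [-0.5,20,40,0,0],
    [-0.5,0,0,0,0],
    [-0.5,0,0,0,0]
  ]
}}

```text
time_s: 39.58
eef_pos: [505.4, 299.7, 207.4]
ee_rot: [0.0, 0.054, 0.999, -0.0]
force: [-0.1, -0.4, 0.4]
grip_width: 0.75
grip_force: 0.0
```

Run:
```python
from h import *
go(497,330,50,78)
c=imaging.calibration("wrist");im=imaging.capture("wrist");cv2.imwrite("pics/w11.png",im);np.save("w11.npy",c,allow_pickle=True)
sd=imaging.capture("side");cv2.imwrite("pics/side1.png",sd);cv2.imwrite("pics/v11.png",np.hstack([cv2.resize(im,(480,360)),cv2.resize(sd[150:310,225:367],(320,360),interpolation=cv2.INTER_CUBIC)]))
```

```text
t39.6 pos [505.4 299.7 207.4] yaw 83.8 | turn 5.8 shift 14.5 27.9 157.4 q6 -1.13
```

View pics/v11.png

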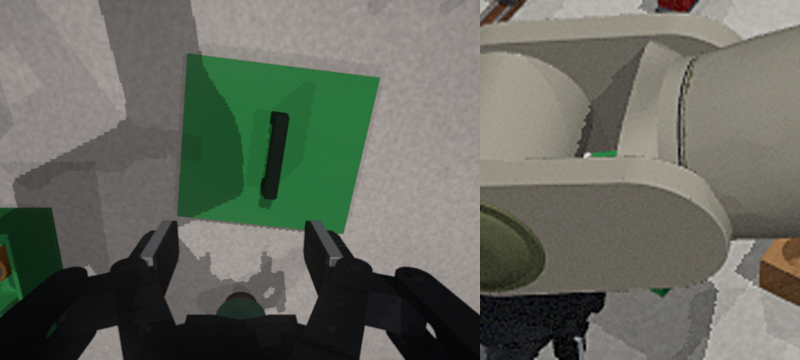

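The lid's corners are at about (249,72), (507,104), (459,312) and (237,288) in full-size wrist pixels. The arm hides the case in the side crop. I count 15 pictures viewed, one over the limit of 14, so I'll view no more and measure by code instead.

```bash
cat > lid.py <<'E'
from h import *
def lid(im,c,p0=(497,330,-.21),zt=16):
    h=cv2.cvtColor(im,cv2.COLOR_BGR2HSV);m=cv2.inRange(h,(50,90,30),(80,255,255))
    m=cv2.morphologyEx(m,cv2.MORPH_OPEN,np.ones((3,3)))
    C=[x for x in cv2.findContours(m,0,2)[0] if cv2.contourArea(x)>15000]
    for x in C:
        q=cv2.approxPolyDP(cv2.convexHull(x),12,True)[:,0].astype(float)
        if len(q)!=4: print("poly",len(q),q.tolist());continue
        W=np.array([back(c,u,zt) for u in q]);print(q.tolist(),W.round(1).tolist())
        L=np.array([[87,-97,zt],[-87,-97,zt],[-87,97,zt],[87,97,zt]]);F=frame(p0,L)[:,:2]
        U=[q[np.argmin(((W-f)**2).sum(1))] for f in F];print("lid",fit([(c,L,U)],p0))
E
python3 - <<'E'
from lid import *
c=np.load("w11.npy",allow_pickle=True).item();im=cv2.imread("pics/w11.png");lid(im,c)
h=cv2.cvtColor(im,cv2.COLOR_BGR2HSV)[90:300,250:480]
m=((h[...,2]<38)).astype(np.uint8)
n,l,s,ce=cv2.connectedComponentsWithStats(m)
for i in range(1,n):
    if s[i,4]>150:
        k=np.argwhere(l==i)[:,::-1].astype(np.float32)+[250,90];r=cv2.minAreaRect(k.astype(np.float32));print(s[i],r,back(c,r[0],54))
E
```

```text
[[250.0, 72.0], [505.0, 104.0], [457.0, 310.0], [237.0, 287.0]] [[393.1, 258.9], [435.8, 445.5], [602.3, 407.6], [560.4, 221.0]]
lid (array([ 4.98423563e+02,  3.33192380e+02, -2.23337706e-01]), np.float64(1.6954012851003375))
[  98   59   37  117 2324] ((365.3960266113281, 207.20574951171875), (23.399906158447266, 115.69779205322266), 8.383248329162598) [494.83447777 331.98007508]
```

Run:
```python
from lid import *
go(497,333,50,77.2)
```

```text
t39.7 pos [505.7 299.1 207.2] yaw 83.7 | turn 6.5 shift 16.0 31.1 157.2 q6 -1.13
```

Emit:
{"api": "apply_moves", "payload": {
  "commands": [
    [-0.5,0,0,0,6.5],
    [-0.5,8,15.5,20,0],
    [-0.5,8,15.6,25,0],
    [-0.5,0,0,30,0],
    [-0.5,0,0,22,0],
    [-0.5,0,0,10,0],
    [-0.5,0,0,0,0],
    [-0.5,0,0,0,0]
  ]
}}

```text
time_s: 40.67
eef_pos: [496.9, 334.0, 101.1]
ee_rot: [0.001, 0.111, 0.994, 0.0]
force: [-0.6, 0.0, 0.8]
grip_width: 0.754
grip_force: 0.0
```

Run:
```python
from lid import *
go(497,333,50,77.2)
c=imaging.calibration("wrist");im=imaging.capture("wrist");cv2.imwrite("pics/w12.png",im)
lid(im,c)
h=cv2.cvtColor(im,cv2.COLOR_BGR2HSV)
m=(h[...,2]<38).astype(np.uint8);m[330:]=0
n,l,s,ce=cv2.connectedComponentsWithStats(m)
e=[proj(c,frame([498,333,-.223],[[x,y,54]]))[0].round() for x,y in((42,7),(42,-7),(-42,7),(-42,-7))];print("expected bar top",e)
for i in range(1,n):
    if s[i,4]>400:
        k=np.argwhere(l==i)[:,::-1].astype(np.float32);r=cv2.minAreaRect(k);print(s[i],r)
for v in range(120,420,20):
    row=np.flatnonzero(h[v,240:400,2]<38)+240; print(v,(row.min(),row.max(),len(row)) if len(row) else None)
```

```text
t40.7 pos [496.9 334.  101.1] yaw 77.3 | turn 0.1 shift -0.3 -1.0 51.1 q6 -0.95
poly 6 [[126.0, 92.0], [516.0, 93.0], [483.0, 346.0], [422.0, 392.0], [221.0, 391.0], [158.0, 346.0]]
expected bar top [array([334., 366.]), array([305., 366.]), array([336., 195.]), array([304., 195.])]
[ 307  185   29  145 4074] ((320.9999694824219, 256.9999694824219), (27.999996185302734, 143.99996948242188), 0.0)
[211 295  27  35 587] ((224.0, 312.0), (34.0, 26.0), 90.0)
[406 295  26  35 552] ((418.5, 312.0), (25.0, 34.0), 0.0)
120 None
140 None
160 None
180 None
200 (np.int64(307), np.int64(335), 29)
220 (np.int64(307), np.int64(335), 29)
240 (np.int64(307), np.int64(335), 29)
260 (np.int64(307), np.int64(334), 28)
280 (np.int64(307), np.int64(334), 28)
300 (np.int64(307), np.int64(334), 28)
320 (np.int64(307), np.int64(334), 28)
340 (np.int64(308), np.int64(334), 27)
360 (np.int64(310), np.int64(331), 22)
380 None
400 None
```

The bar is centred at column 321 and parallel to the fingers, so I'll go straight down.

Emit:
{"api": "apply_moves", "payload": {
  "commands": [
    [-0.5,-1,0,15,0],
    [-0.5,0,0,15,0],
    [-0.5,0,0,12,0],
    [-0.5,0,0,8,0],
    [-0.5,0,0,1,0],
    [-0.5,0,0,0,0],
    [1,0,0,0,0],
    [1,0,0,0,0],
    [1,0,0,0,0],
    [1,0,0,0,0],
    [1,0,0,0,0],
    [1,0,0,0,0],
    [1,0,0,0,0],
    [1,0,0,0,0]
  ],
  "newtons": 80
}}

```text
time_s: 42.48
eef_pos: [497.5, 333.9, 49.4]
ee_rot: [0.0, 0.11, 0.994, 0.0]
force: [-1.1, -0.5, 5.0]
grip_width: 0.149
grip_force: 78.9
```

Emit:
{"api": "apply_moves", "payload": {
  "commands": [
    [1,0,0,-15,0],
    [1,0,0,-30,0],
    [1,0,0,-40,0],
    [1,0,0,-40,0],
    [1,0,0,-20,0],
    [1,0,0,0,-3.2],
    [1,0,0,0,-3.3],
    [1,0,0,0,0],
    [1,0,0,0,0]
  ]
}}

```text
time_s: 43.6
eef_pos: [497.2, 333.8, 194.1]
ee_rot: [-0.0, 0.054, 0.999, -0.0]
force: [-0.4, 0.5, -2.3]
grip_width: 0.151
grip_force: 78.3
```

Run:
```python
from lid import *
go(615,-35,120,83.8)
print(sense()["force"],sense()["wrist_torque"],sense()["grip_width"])
```

```text
t43.6 pos [497.2 333.8 194.1] yaw 83.8 | turn -0.0 shift -156.9 -353.9 74.1 q6 -1.07
[-0.38352511  0.50842123 -2.30644834] [-0.06322225  0.05616803  0.0004305 ] 0.150538998665799
```

Run:
```python
from lid import *
for n in("side","scene"):
    c=imaging.calibration(n);im=imaging.capture(n);h=cv2.cvtColor(im,cv2.COLOR_BGR2HSV)
    p=[614,-34.8,-.108]
    # in-case region
    reg=np.zeros(h.shape[:2],np.uint8);cv2.fillConvexPoly(reg,cv2.convexHull(proj(c,frame(p,[[x,y,z] for x in(-78,78) for y in(-88,88) for z in(5,66)])).astype(np.int32)),1)
    cap=((h[...,1]<60)&(h[...,2]>110)&(reg>0)).astype(np.uint8)
    k,l,s,ce=cv2.connectedComponentsWithStats(cap)
    print(n,"white",[(s[i].tolist(),back(c,ce[i],56).round().tolist()) for i in range(1,k) if s[i,4]>25])
    dk=((h[...,2]<45)&(h[...,1]<110)&(reg>0)).astype(np.uint8)
    k,l,s,ce=cv2.connectedComponentsWithStats(dk)
    print("dark",[(s[i].tolist(),back(c,ce[i],51).round().tolist()) for i in range(1,k) if s[i,4]>25])
    print("expected caps",proj(c,frame(p,[[50,40,62],[-25,41,62]])).round().tolist(),"flanges",proj(c,[[665,-84,51],[611,-72,51],[557.5,-60.5,51]]).round().tolist())
```

```text
side white [([275, 180, 54, 15, 415], [656.0, -115.0]), ([257, 193, 96, 74, 3994], [578.0, -22.0]), ([242, 211, 21, 39, 555], [679.0, 41.0])]
dark []
expected caps [[268.0, 217.0], [296.0, 233.0]] flanges [[290.0, 196.0], [308.0, 208.0], [328.0, 221.0]]
scene white [([312, 240, 15, 16, 143], [594.0, 7.0]), ([277, 252, 15, 19, 168], [669.0, 1.0])]
dark []
expected caps [[284.0, 256.0], [320.0, 244.0]] flanges [[266.0, 233.0], [292.0, 227.0], [318.0, 220.0]]
```

Run:
```python
from lid import *
n="scene";c=imaging.calibration(n);h=cv2.cvtColor(imaging.capture(n),cv2.COLOR_BGR2HSV);p=[614,-34.8,-.108]
reg=np.zeros(h.shape[:2],np.uint8);cv2.fillConvexPoly(reg,cv2.convexHull(proj(c,frame(p,[[x,y,66] for x in(-78,78) for y in(-88,88)])).astype(np.int32)),1)
m=(((h[...,0]<45)|(h[...,0]>95)|(h[...,1]<90))&(reg>0)).astype(np.uint8)
k,l,s,ce=cv2.connectedComponentsWithStats(m)
for i in range(1,k):
    if s[i,4]>40: print(s[i],ce[i].round(),h[l==i].mean(0).round())
for u in proj(c,[[665,-84,28],[611,-72,28],[557.5,-60.5,28]]): print("expected body",u.round())
```

```text
[ 249  197   85   75 2392] [295. 232.] [38. 75. 91.]
[282 220  22  31 533] [292. 235.] [24. 81. 77.]
expected body [267. 241.]
expected body [293. 235.]
expected body [318. 228.]
```

Emit:
{"api": "apply_moves", "payload": {
  "commands": [
    [1,-10,-22,0,0],
    [1,-18,-41,0,0],
    [1,-18,-41,0,0],
    [1,-18,-41,0,0],
    [1,-18,-41,0,0],
    [1,-18,-41,0,0],
    [1,-18,-41,0,0],
    [1,-18,-41,0,0],
    [1,-15,-34,0,0],
    [1,-6,-11,0,0],
    [1,0,0,20,0],
    [1,0,0,25,0],
    [1,0,0,15,0],
    [1,0,0,5,0],
    [1,0,0,0,0],
    [1,0,0,0,0]
  ]
}}

```text
time_s: 45.75
eef_pos: [615.7, -35.1, 129.9]
ee_rot: [0.001, 0.054, 0.999, -0.0]
force: [-0.1, 0.2, -3.1]
grip_width: 0.148
grip_force: 78.3
```

Run:
```python
from lid import *
go(615,-35,108.5,83.8)
for n in("scene","side"): 
    im=imaging.capture(n);cv2.imwrite(f"pics/{n}2.png",im)
    c=imaging.calibration(n);h=cv2.cvtColor(im,cv2.COLOR_BGR2HSV)
    m=cv2.inRange(h,(50,90,30),(80,255,255))
    for x in cv2.findContours(m,0,2)[0]:
        if cv2.contourArea(x)>3000: print(n,cv2.approxPolyDP(cv2.convexHull(x),3,True)[:,0].tolist())
    print("exp lid top",proj(c,frame([615,-34.8,-.108],[[a,b,86] for a,b in((87,-97),(-87,-97),(-87,97),(87,97))])).round().tolist())
    print("exp case rim",proj(c,frame([615,-34.8,-.108],[[a,b,69] for a,b in((85,-95),(-85,-95),(-85,95),(85,95))])).round().tolist())
```

```text
t45.8 pos [615.7 -35.1 129.9] yaw 83.8 | turn 0.0 shift 0.7 -0.0 21.4 q6 -1.71
scene [[316, 183], [358, 241], [356, 273], [281, 301], [252, 245], [241, 207]]
exp lid top [[240.0, 209.0], [319.0, 184.0], [361.0, 244.0], [276.0, 275.0]]
exp case rim [[243.0, 216.0], [318.0, 191.0], [360.0, 250.0], [277.0, 280.0]]
side [[281, 172], [316, 172], [359, 194], [356, 224], [306, 281], [242, 244], [236, 213]]
exp lid top [[292.0, 164.0], [359.0, 198.0], [304.0, 258.0], [235.0, 218.0]]
exp case rim [[293.0, 170.0], [357.0, 204.0], [304.0, 262.0], [237.0, 223.0]]
```

Emit:
{"api": "apply_moves", "payload": {
  "commands": [
    [1,0.5,0,5,0],
    [1,0,0,4,0],
    [1,0,0,3,0],
    [1,0,0,2,0],
    [1,0,0,2,0],
    [1,0,0,0,0]
  ]
}}

```text
time_s: 46.6
eef_pos: [614.8, -35.0, 112.9]
ee_rot: [-0.0, 0.054, 0.999, 0.0]
force: [-0.9, -0.6, -2.5]
grip_width: 0.145
grip_force: 78.4
```

Emit:
{"api": "apply_moves", "payload": {
  "commands": [
    [1,0,0,2,0],
    [1,0,0,2,0],
    [1,0,0,1,0],
    [1,0,0,0,0]
  ]
}}

```text
time_s: 47.1
eef_pos: [614.8, -35.0, 108.4]
ee_rot: [0.0, 0.054, 0.999, -0.0]
force: [-3.0, -0.2, 3.6]
grip_width: 0.148
grip_force: 79.0
```

Contact came at 108.4 mm, the height expected for a seated lid. I'll release, back off and check.

Emit:
{"api": "apply_moves", "payload": {
  "commands": [
    [1,0,0,-0.3,0],
    [0.5,0,0,0,0],
    [0,0,0,0,0],
    [-0.3,0,0,0,0],
    [-0.3,0,0,0,0],
    [-0.3,0,0,-10,0],
    [-0.3,0,0,-25,0],
    [-0.3,0,0,-40,0],
    [-0.3,0,0,-40,0],
    [-0.3,0,0,-20,0],
    [-0.3,0,0,0,0],
    [-0.3,0,0,0,0]
  ]
}}

```text
time_s: 48.6
eef_pos: [614.5, -34.9, 242.3]
ee_rot: [-0.001, 0.054, 0.999, 0.0]
force: [-0.2, -0.5, -0.5]
grip_width: 0.652
grip_force: 0.0
```

Run:
```python
from lid import *
c=imaging.calibration("wrist");im=imaging.capture("wrist");lid(im,c,(615,-35,-.108),75)
h=cv2.cvtColor(im,cv2.COLOR_BGR2HSV);m=(h[...,2]<38).astype(np.uint8);m[300:]=0
n,l,s,ce=cv2.connectedComponentsWithStats(m)
for i in range(1,n):
    if s[i,4]>200: print(s[i])
print("exp bar",proj(c,frame([615,-35,-.108],[[x,y,113] for x in(42,-42) for y in(7,-7)])).round().tolist())
for n in("scene","side"):
    im=imaging.capture(n);c=imaging.calibration(n);h=cv2.cvtColor(im,cv2.COLOR_BGR2HSV);m=cv2.inRange(h,(50,90,30),(80,255,255))
    for x in cv2.findContours(m,0,2)[0]:
        if cv2.contourArea(x)>3000: print(n,cv2.approxPolyDP(cv2.convexHull(x),3,True)[:,0].tolist())
    print("exp lid",proj(c,frame([615,-35,-.108],[[a,b,75] for a,b in((87,-97),(-87,-97),(-87,97),(87,97))])).round().tolist())
```

```text
poly 5 [[459.0, 104.0], [440.0, 313.0], [393.0, 326.0], [202.0, 313.0], [183.0, 103.0]]
[ 311  168   21  126 2459]
exp bar [[332.0, 295.0], [311.0, 295.0], [333.0, 172.0], [310.0, 172.0]]
scene [[317, 191], [358, 249], [356, 273], [281, 301], [255, 252], [243, 215]]
exp lid [[241.0, 213.0], [319.0, 188.0], [361.0, 248.0], [276.0, 279.0]]
side [[293, 168], [359, 201], [356, 224], [306, 281], [242, 244], [237, 221]]
exp lid [[292.0, 168.0], [359.0, 201.0], [304.0, 261.0], [235.0, 221.0]]
```

```bash
python3 -c "
from rig import ctrl
print(ctrl.finish_job())"
```

```text
the job is handed in; nothing more can be done
None
```

All three bobbins and both pots are standing in the case with the lid seated on it, and the job is handed in at about 49 s; hand-in returned no verdict, my checks after seating covered only the lid, and I viewed 15 pictures, one over the limit of 14.

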